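Release the eccentric cam and slide a lens up to the test head

TASK

Bring the lens on the slide bench up to the test head: first, with the carriage left parked, push the eccentric cam's lever round until the cam is at its low point; then push the carriage forward by its push plate until it is fully home on its end stop, and leave the cam at its low point. This is all fingertip pushing, nothing needs gripping. The lens only rides along in its cradle and must not be touched or lifted, and the spare lens, the cap and the blower stay where they are.

Things in the scene. Friction and masses are not known exactly. Their poses are not given: they have to be found in the camera images.
- bench: The slide bench, bolted down: aluminium plate 12 mm thick on the 2 mm mat. Origin on its underside, midway between the two guide rods ('heights' below are above it). x runs forward along the rods to the test head, y left, z up. Plate: x -150 to 135 mm, y -55 to 130. Rods: 10 mm, at y +-26, top at height 29. Rear rod block: x -150 to -136, y +-42, height 36.
- head_ring (a point): Centre of the steel mount ring on the test head's rear face, height 72 mm, at bench x 49, y 0: where the lens is to arrive (it stops 4 mm short). The head is a fixed black box at bench x 60 to 110, y -42 to 42, up to height 114.
- carriage (a joint): The follower slide (carriage on the rods), in m: 0 = parked, as it always starts; grows forward; 0.038 = fully home on the end stop. Stiff (about 2.5 N), stays where left. Body 100 x 76 mm, top at height 38. While the cam is as it starts, the follower roller meets it after 8 to 16 mm and the slide is locked; it goes home only with the cam near its low point.
- roller (a point): Axis of the carriage's follower roller, 19 mm across, under an arm on the carriage's left side (top at height 40 mm). Straight behind the cam's pivot; moves with the carriage.
- push_plate (a point): Centre of the rear face (it looks back along bench -x) of the carriage's upright push plate: aluminium, 64 mm wide, 8 mm thick, from height 38 to 83, this point at 62 mm. Moves with the carriage. The lens begins 30 mm ahead of the plate's front face. Behind the plate nothing is higher than the rods for 40 mm, then the rear rod block.
- cradle (a point): Point on the carriage where the middle of the lens belongs: on the V-cradle's axis, height 72 mm, straight ahead (bench +x) of the push_plate point by 70 mm. Moves with the carriage.
- cam (a joint): Eccentric cam, rad. 0 = high point towards the roller, lever straight back (bench -x); pi = low point towards the roller, lever straight forward (bench +x). Grows clockwise from above, lever sweeping round by the outer, left side; stops at 0 and pi + 0.12 (lever on a pin), so only this way round. Starts 0.15 to 0.85. Stiff (0.25 N m, 4 N at the knob), stays where left.
- cam_pivot (a point): The cam's pivot, height 27 mm (disc's top face), fixed at bench x 25.5, y 80. The cam is a steel disc 64 mm across, 12 mm thick, its centre 16 mm from the pivot on the lever's side; a punch mark shows its low point, opposite the lever. The hub rises to height 53. The lever's stop pin, 8 mm thick, height 49, stands at bench x 79, y 62.
- lever_knob (a point): Middle of the upright black knob on the lever's end: a cylinder 17 mm across from height 48 to 88 mm, this point at 70 mm, 65 mm from the pivot. The lever is a flat steel bar 14 mm wide, height 40 to 48, from pivot to knob. Turns with the cam.
- lens: Black camera lens lying loose in the V-cradle: 64 mm long, up to 58 mm across, 0.18 to 0.36 kg, axis along the rods, mount towards the head. Origin in its middle on its axis, height 72 mm; its top at height 101. Not to be touched.
- spare_lens: Bystander: a lens standing upright on the mat to the right of the bench, 68 mm across, 72 mm high. Origin at the centre of its underside.
- lens_cap: Bystander: a black lens cap lying on the mat to the right of the bench, 64 mm across, 10 mm high. Origin at the centre of its underside.
- blower: Bystander: a rubber dust blower standing upright on the mat to the left of the bench, 58 mm across, 105 mm high. Origin at the centre of its underside.

How it is judged:
By the outcome, as a careful person would: the job done as asked, in the order asked, and still so for the second after the job is handed in, with the robot touching nothing.
It also fails if it takes over 46 s, if anything falls off the work surface, if the arm or the gripper's body presses on something with over 40 N, if the wrist force passes 120 N, or if a joint passes its speed limit or range.

ROBOT

A 6-joint arm with a two-finger parallel gripper is mounted at the origin on the work surface. World frame = base frame: x ahead of the robot, y to its left, z up, the work surface at z = 0. Lengths are in m, angles in degrees, forces in N, time in s.
With the tool pointing down it reaches from about 0.35 to 0.875 m from the base axis. Payload 4.2 kg.
Tool frame: the origin (TCP) lies at the very end of the fingers, on their centre line; the grasp point (between the pads) lies behind it (r.grip_point_offset is the z of the grasp point in the tool frame, in m); z points along the fingers, y is the direction in which the jaws open and shut (so a half turn about z gives the same grasp; the last joint's range is limited). The gripper opens to 87 mm and grips with 3 to 60 N. Pads are 19 mm wide; open, the fingers measure 117 mm over their backs; the gripper's body (75 mm by 190 mm) begins 51 mm behind the grasp point.
Start: joints at [88.556, 22.042, 0.453, 0, -68.411, -14.817], TCP at [0.175, 0.6, 0.223] pointing down, gripper open.
Joint ranges: [-179.83, 179.83], [-69.29, 118.12], [-61.27, 80.66], [-181.25, 117.63], [-171.15, -9.14], [-177.46, 177.46]. Speed limits (degrees/s): [159.86, 159.86, 180, 180, 180, 180].

INTERFACE

Orientations are given as a 3x3 rotation matrix whose columns are the frame's x, y, z axes.
In Python, from station import r, capture, workorder gives the robot as it stands. The module is installed in compiled form; this text tells all that it offers.
- The arm moves only by the shell command python3 -m crank 'ROWS'. ROWS is JSON, a list of rows, each an object with "delta_rot": the turn, a rotation vector about the tool's x, y, z in rad, a list of three; "linear": the shift along the tool's x, y, z in m, a list of three; "gripper": the opening in per cent of the stroke, from 0 (shut) to 100 (fully open). A call has 1 to 10 rows; each row shifts and turns the commanded pose from where the row before left it, along the tool's axes as they then stand; what a row does not reach is not made up. A row lasts 1/8 s, in which the tool goes at most 62.5 mm and 10.7 degrees, less where a joint would pass 70% of its speed; a pose out of reach is approached as far as the arm can. A call is refused whole if a number of a shift passes 0.0625 or a number of a turn 0.188, either way. A call with a gripper value outside its range is refused whole. The fingers move at their own pace and stop on an object; the grip force is fixed at half the most. Time passes only in rows, so rows that do not move let the fingers close. It gives the time, the measured TCP pose, the force and the opening at its end, in the units of the state.
- r.sense(): the state, without advancing time (a new reading comes with each control period).
- capture(name): name is "scene" or "top" or "wrist"; returns a dict with "img" (384x512x3 uint8, blue, green, red), "fx", "fy", "cx", "cy" (pixels), "world_from_camera" (4x4, takes a point from camera to world coordinates). Camera axes: x right, y down, z forward; pixel columns grow to the right and rows downward; lengths in m; the calibration is good to about 2 mm. A picture is of the moment at which its call begins. There is no depth.
- workorder.finish_job(): hands the job in, once; it reports no verdict.
The state is a dict: "time_s": time; "joints": joint angles; "joint_velocities": joint speeds; "effort": joint torques, N m; "tcp_pos": TCP position; "ee_rot": TCP orientation; "wrist_force": force on the tool from outside, world axes, zero at the start; "moment": the same for the moment, N m; "gripper_width": opening from 0.0 (shut) to 1.0 (fully open).
Only numpy, scipy, OpenCV 4.12 (cv2) and the standard library are available. Lean on these libraries where they do the work, as an engineer would, in place of code of your own. Each camera call takes 0.05 s, during which the arm holds its last target.

## Working session

There is one attempt and no reset: what is moved stays moved. The work goes in short steps, Python scripts to look and compute and a shell command to move; the robot and the scene stay as the last step left them, time stands still between calls to the robot, and variables do not carry over. Pictures are saved under pics/ and viewed, and the job is handed in when it is done.

```bash
mkdir -p pics
python3 - <<'E'
from station import r,capture
import cv2,numpy as np
np.set_printoptions(precision=4,suppress=True)
s=r.sense();print(s['time_s'],s['tcp_pos'],s['ee_rot'],s['wrist_force'],r.grip_point_offset)
for n in('scene','top','wrist'):
    c=capture(n);cv2.imwrite(f'pics/{n}0.png',c['img']);print(n,c['fx'],c['fy'],c['cx'],c['cy']);print(np.array(c['world_from_camera']))
E
```

```text
0.0 [0.1748 0.5994 0.2215] [[ 0.96   -0.2802 -0.0005]
 [-0.2802 -0.9599 -0.0021]
 [ 0.0001  0.0022 -1.    ]] [-0.0972 -0.5302  0.357 ] -0.0187
scene 401.1586954643428 401.1586954643428 253.99132493019977 189.80060744494364
[[ 0.2452  0.7545 -0.6088  1.0132]
 [ 0.9694 -0.1981  0.145  -0.1104]
 [-0.0112 -0.6257 -0.78    0.6787]
 [ 0.      0.      0.      1.    ]]
top 423.97958612198823 423.97958612198823 246.96540242331523 192.57755945895758
[[ 0.0117 -0.9946  0.103   0.4492]
 [-0.9999 -0.0116  0.0019  0.0026]
 [-0.0007 -0.103  -0.9947  0.9372]
 [ 0.      0.      0.      1.    ]]
wrist 331.20872991275075 331.20872991275075 259.2094688547839 184.21714408644124
[[-0.2785 -0.9285 -0.2456  0.2414]
 [-0.9604  0.2697  0.0697  0.5803]
 [ 0.0015  0.2553 -0.9669  0.3832]
 [ 0.      0.      0.      1.    ]]
```

View pics/scene0.png

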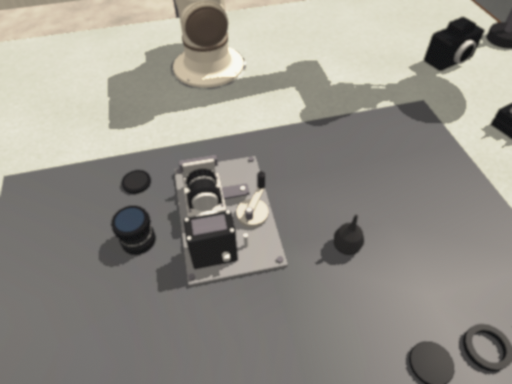

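View pics/top0.png

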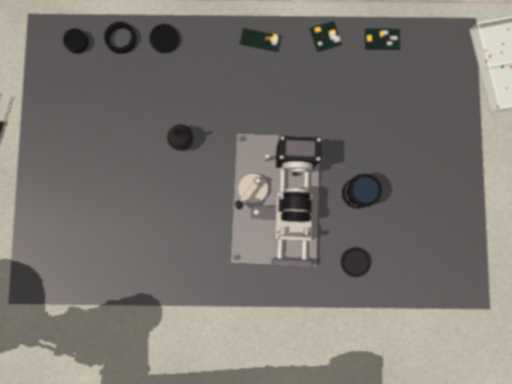

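The scene view shows the bench with its lens, head and cam in mid-picture. In the top view the bench spans about columns 232–322 and rows 134–266, with forward pointing up. The knob is at (239,205), the cam disc at (253,188), the blower at (180,137), the spare lens at (362,190) and the cap at (356,262). I'll enlarge it next.

Run:
```python
import cv2
i=cv2.imread('pics/top0.png')[120:280,215:345];cv2.imwrite('pics/topz.png',cv2.resize(i,None,fx=3.7,fy=3.7,interpolation=cv2.INTER_CUBIC))
i=cv2.imread('pics/scene0.png')[145:295,165:300];cv2.imwrite('pics/scz.png',cv2.resize(i,None,fx=4,fy=4,interpolation=cv2.INTER_CUBIC))
```

```text
(no output)
```

View pics/topz.png

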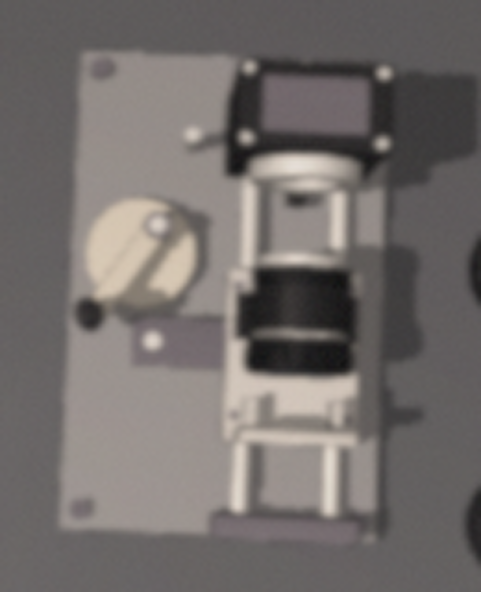

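View pics/scz.png

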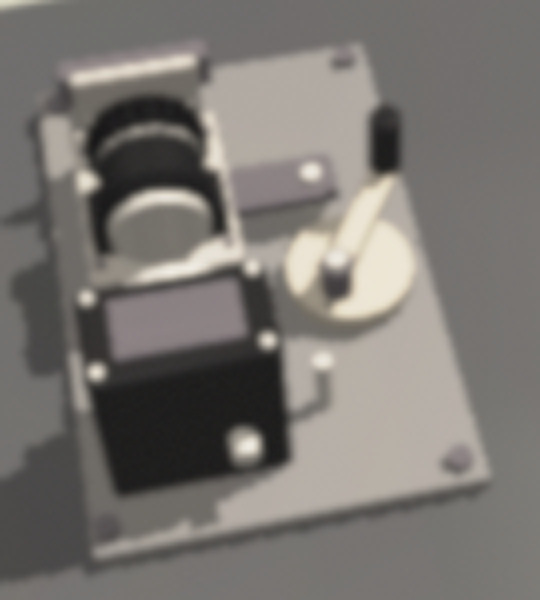

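The top enlargement shows the plate corners at zoom (82,52), (60,528) and (383,540), the hub top at (157,224), the pin top at (193,134), the knob at (89,313), and the push plate at rows 430–443. The scene enlargement has the plate corners at (490,480) and (362,45), the knob top at (386,112), the hub at (338,260) and the pin at (322,360).

```bash
cat > h.py <<'E'
import numpy as np
from scipy.optimize import least_squares
np.set_printoptions(precision=4,suppress=True)
K={'scene':(401.1587,253.9913,189.8006),'top':(423.9796,246.9654,192.5776)}
T={'scene':np.array([[0.2452,0.7545,-0.6088,1.0132],[0.9694,-0.1981,0.145,-0.1104],[-0.0112,-0.6257,-0.78,0.6787]]),
'top':np.array([[0.0117,-0.9946,0.103,0.4492],[-0.9999,-0.0116,0.0019,0.0026],[-0.0007,-0.103,-0.9947,0.9372]])}
def px(n,u,v): # zoom->full
    return (215+(u+.5)/3.7-.5,120+(v+.5)/3.7-.5) if n=='top' else (165+(u+.5)/4-.5,145+(v+.5)/4-.5)
def ray(n,p,z):
    f,cx,cy=K[n];d=T[n][:,:3]@np.array([(p[0]-cx)/f,(p[1]-cy)/f,1]);o=T[n][:,3]
    return o+d*(z-o[2])/d[2]
def plane(n,u,v,h): return ray(n,px(n,u,v),h+.002)
E
python3 - <<'E'
from h import *
obs=[('top',82,52,.012,135,130),('top',60,528,.012,-150,130),('top',383,540,.012,-150,-55),('top',157,224,.053,25.5,80),('top',193,134,.049,79,62),
('scene',490,478,.012,135,130),('scene',362,45,.012,-150,130),('scene',338,260,.053,25.5,80),('scene',322,360,.049,79,62)]
W=np.array([plane(*o[:4])[:2] for o in obs]);B=np.array([o[4:] for o in obs])/1000
def f(p):
    c,s=np.cos(p[2]),np.sin(p[2]);return p[:2]+B@np.array([[c,s],[-s,c]])
s=least_squares(lambda p:(f(p)-W).ravel(),[.4,0,0],loss='soft_l1',f_scale=.003)
print(s.x,np.degrees(s.x[2]));print((f(s.x)-W)*1000)
p=s.x;R=np.array([[np.cos(p[2]),-np.sin(p[2])],[np.sin(p[2]),np.cos(p[2])]])
tob=lambda w:(R.T@(w[:2]-p[:2]))*1000
for n,u,v,h in [('top',89,313,.070),('top',87,306,.088),('scene',386,112,.088),('scene',386,135,.070),('top',290,430,.083),('top',290,443,.083),('top',152,341,.040),('scene',312,172,.040),('top',300,166,.072)]:
    w=plane(n,u,v,h);print(n,u,v,w,tob(w))
E
```

```text
[ 0.5406 -0.0963 -0.0289] -1.6552549132346042
[[ 3.2745  1.218 ]
 [ 0.9628  0.665 ]
 [ 0.308   3.5664]
 [ 1.4366 -0.5083]
 [ 1.616   0.1856]
 [-1.3127  0.4997]
 [-4.5541 -2.0341]
 [-2.8798 -1.6754]
 [-0.371  -1.1875]]
top 89 313 [0.5146 0.0209 0.072 ] [-29.3369 116.4422]
top 87 306 [0.5171 0.0217 0.09  ] [-26.933  117.2667]
scene 386 112 [0.5157 0.023  0.09  ] [-28.3679 118.5678]
scene 386 135 [0.5151 0.0232 0.072 ] [-28.948 118.753]
top 290 430 [ 0.4515 -0.0889  0.085 ] [-89.2345   4.911 ]
top 290 443 [ 0.4446 -0.0889  0.085 ] [-96.2146   4.7055]
top 152 341 [ 0.5013 -0.0147  0.042 ] [-41.6429  80.5156]
scene 312 172 [ 0.5048 -0.0131  0.042 ] [-38.1631  82.1523]
top 300 166 [ 0.5979 -0.0955  0.074 ] [57.2779  2.4734]
```

Bench pose: (0.5406, −0.0963), yaw −1.66°. Checks against the given sizes:
- **Knob:** 65.7 mm from the pivot, where 65 is given, so the cam is at about 0.61 rad.
- **Push plate:** bench x ≈ −96, where geometry gives −95.

I'll move over at height with the fingers shut.

```bash
python3 -m crank '[{"delta_rot":[0,0,0],"linear":[0.02,0.02,0],"gripper":0},{"delta_rot":[0,0,0],"linear":[0.035,0.036,0],"gripper":0},{"delta_rot":[0,0,0],"linear":[0.035,0.036,0],"gripper":0},{"delta_rot":[0,0,0],"linear":[0.035,0.036,0],"gripper":0},{"delta_rot":[0,0,0],"linear":[0.035,0.036,0],"gripper":0},{"delta_rot":[0,0,0],"linear":[0.035,0.036,0],"gripper":0},{"delta_rot":[0,0,0],"linear":[0.035,0.036,0],"gripper":0}]' ; python3 -m crank '[{"delta_rot":[0,0,0],"linear":[0.035,0.036,0],"gripper":0},{"delta_rot":[0,0,0],"linear":[0.035,0.036,0],"gripper":0},{"delta_rot":[0,0,0],"linear":[0.035,0.036,0],"gripper":0},{"delta_rot":[0,0,0],"linear":[0.035,0.036,0],"gripper":0},{"delta_rot":[0,0,0],"linear":[0.035,0.036,0],"gripper":0},{"delta_rot":[0,0,0],"linear":[0.035,0.036,0],"gripper":0},{"delta_rot":[0,0,0],"linear":[0.02,0.02,0],"gripper":0}]'; python3 -m crank '[{"delta_rot":[0,0,-0.12],"linear":[0,0,0],"gripper":0},{"delta_rot":[0,0,-0.12],"linear":[0,0,0],"gripper":0},{"delta_rot":[0,0,-0.12],"linear":[0,0,0],"gripper":0},{"delta_rot":[0,0,-0.12],"linear":[0,0,0],"gripper":0},{"delta_rot":[0,0,-0.12],"linear":[0,0,0],"gripper":0},{"delta_rot":[0,0,-0.12],"linear":[0,0,0],"gripper":0},{"delta_rot":[0,0,-0.12],"linear":[0,0,0],"gripper":0},{"delta_rot":[0,0,-0.12],"linear":[0,0,0],"gripper":0},{"delta_rot":[0,0,-0.12],"linear":[0,0,0],"gripper":0},{"delta_rot":[0,0,-0.12],"linear":[0,0,0],"gripper":0}]'; python3 -c "
from station import r
import numpy as np
s=r.sense();print(s['joints'],np.degrees(np.arctan2(s['ee_rot'][1][0],s['ee_rot'][0][0])))"
```

```text
time_s: 1.02
tcp_pos: [0.3301, 0.3074, 0.2225]
ee_rot: [[0.96, -0.28, -0.0], [-0.28, -0.96, 0.0], [-0.0, -0.0, -1.0]]
wrist_force: [0.4, -0.1, 0.2]
gripper_width: 0.286
time_s: 1.9
tcp_pos: [0.4849, 0.0161, 0.2223]
ee_rot: [[0.959, -0.282, -0.001], [-0.282, -0.959, -0.0], [-0.0, 0.0, -1.0]]
wrist_force: [-0.5, 1.1, -0.0]
gripper_width: 0.006
time_s: 3.15
tcp_pos: [0.4841, 0.018, 0.2223]
ee_rot: [[0.606, 0.796, -0.001], [0.796, -0.606, -0.0], [-0.0, -0.0, -1.0]]
wrist_force: [0.3, -0.2, -0.1]
gripper_width: 0.002
[ 2.13852253e+01  8.28641052e+00 -1.86123926e+01 -1.19774424e-02
 -6.31352561e+01  1.21337802e+02] 52.71761763949597
```

```bash
python3 -m crank '[{"delta_rot":[0,0,0],"linear":[-0.0095,0.0237,0],"gripper":0},{"delta_rot":[0,0,0],"linear":[0,0,0.04],"gripper":0},{"delta_rot":[0,0,0],"linear":[0,0,0.04],"gripper":0},{"delta_rot":[0,0,0],"linear":[0,0,0.03],"gripper":0},{"delta_rot":[0,0,0],"linear":[0,0,0],"gripper":0}]'
python3 - <<'E'
from station import capture
import cv2
for n,(a,b,c,d) in {'scene':(120,300,150,310),'wrist':(0,384,0,512)}.items():
    i=capture(n)['img'][a:b,c:d]; 
    if n=='scene': i=cv2.resize(i,None,fx=3.3,fy=3.3,interpolation=cv2.INTER_CUBIC)
    cv2.imwrite(f'pics/{n}1.png',i)
E
```

```text
time_s: 3.78
tcp_pos: [0.4956, -0.0044, 0.1104]
ee_rot: [[0.609, 0.793, -0.006], [0.793, -0.609, -0.002], [-0.005, -0.004, -1.0]]
wrist_force: [0.6, 0.4, -0.4]
gripper_width: 0.005
```

View pics/scene1.png

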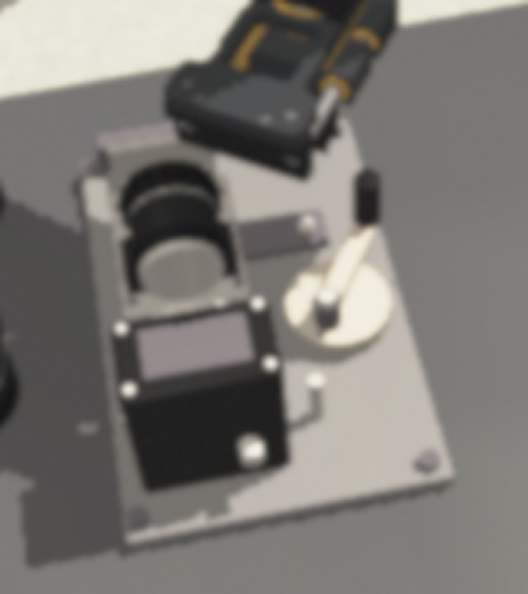

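View pics/wrist1.png

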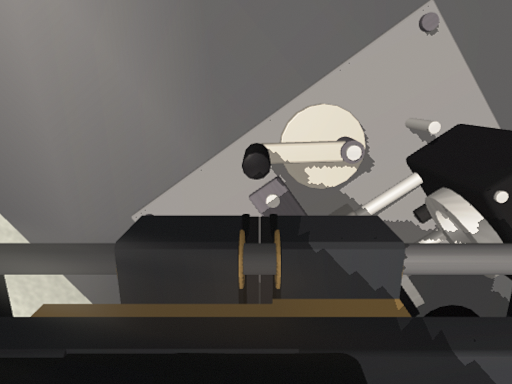

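The wrist view shows the shut fingers (column 260) lined up behind the knob (257,160), with the lever square to the push direction. The scene view shows the gripper clear of the lens. I'll descend and push along the arc.

```bash
python3 -m crank '[{"delta_rot":[0,0,0],"linear":[0,0,0.022],"gripper":0},{"delta_rot":[0,0,0],"linear":[0,0,0.022],"gripper":0},{"delta_rot":[0,0,0],"linear":[0,0,0],"gripper":0}]'
python3 - <<'E'
from station import r,capture
import numpy as np
s=r.sense();R=np.array(s['ee_rot']);P=np.array([.5684,-.0171,0]);print(s['tcp_pos'],s['wrist_force'],R.T@(np.array(s['tcp_pos'])-P))
E
```

```text
time_s: 4.25
tcp_pos: [0.4975, -0.0039, 0.0689]
ee_rot: [[0.609, 0.793, -0.0], [0.793, -0.609, -0.0], [-0.0, -0.0, -1.0]]
wrist_force: [-0.0, -0.4, 1.1]
gripper_width: 0.006
[ 0.49745839 -0.00389652  0.06890985] [-0.0247527 -0.3961244  1.1471169] [-0.0327367  -0.06433148 -0.06888673]
```

```bash
python3 -m crank '[{"delta_rot":[0,0,0],"linear":[0.005,0,0.001],"gripper":0},{"delta_rot":[0,0,0],"linear":[0.005,0,0],"gripper":0},{"delta_rot":[0,0,0],"linear":[0.005,0,0],"gripper":0}]'; python3 -m crank '[{"delta_rot":[0,0,0.1],"linear":[0.0066,-0.0015,0],"gripper":0},{"delta_rot":[0,0,0.1],"linear":[0.0066,-0.0015,0],"gripper":0},{"delta_rot":[0,0,0.1],"linear":[0.0066,-0.0015,0],"gripper":0},{"delta_rot":[0,0,0.1],"linear":[0.0066,-0.0015,0],"gripper":0}]'
python3 - <<'E'
from station import r,capture
import numpy as np,cv2
s=r.sense();R=np.array(s['ee_rot']);P=np.array([.5684,-.0171,0]);print(s['tcp_pos'],s['wrist_force'],R.T@(np.array(s['tcp_pos'])-P))
m=R[:2,0];print('theta of tool',np.pi/2-np.arctan2(m[1],m[0])-.0289)
cv2.imwrite('pics/wrist2.png',capture('wrist')['img'])
E
```

```text
time_s: 4.62
tcp_pos: [0.5062, 0.0078, 0.0682]
ee_rot: [[0.609, 0.793, -0.001], [0.793, -0.609, -0.001], [-0.002, -0.001, -1.0]]
wrist_force: [-3.2, -3.3, 2.6]
gripper_width: 0.004
time_s: 5.12
tcp_pos: [0.5197, 0.0301, 0.0675]
ee_rot: [[0.871, 0.49, -0.004], [0.49, -0.871, -0.001], [-0.004, -0.001, -1.0]]
wrist_force: [-3.7, -1.5, 2.7]
gripper_width: 0.003
[0.51969174 0.03007298 0.06754656] [-3.743215   -1.45227025  2.67298417] [-0.01958995 -0.06505317 -0.06741396]
theta of tool 1.0292569471225963
```

View pics/wrist2.png

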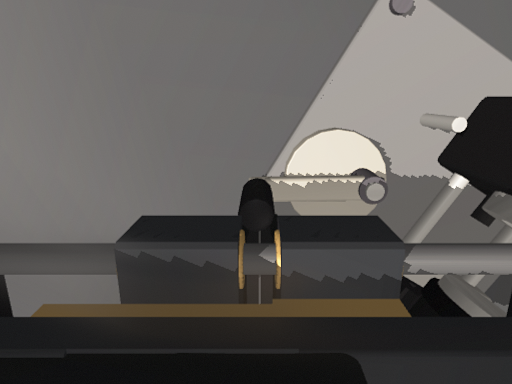

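The knob (258,205) is in contact, centred on the fingertips, and the lever is turning with them at about 4 N. I'll continue the arc.

```bash
python3 -m crank '[{"delta_rot":[0,0,0.1],"linear":[0.0066,-0.0015,0],"gripper":0},{"delta_rot":[0,0,0.1],"linear":[0.0066,-0.0015,0],"gripper":0},{"delta_rot":[0,0,0.1],"linear":[0.0066,-0.0015,0],"gripper":0},{"delta_rot":[0,0,0.1],"linear":[0.0066,-0.0015,0],"gripper":0},{"delta_rot":[0,0,0.1],"linear":[0.0066,-0.0015,0],"gripper":0},{"delta_rot":[0,0,0.1],"linear":[0.0066,-0.0015,0],"gripper":0},{"delta_rot":[0,0,0.1],"linear":[0.0066,-0.0015,0],"gripper":0},{"delta_rot":[0,0,0.1],"linear":[0.0066,-0.0015,0],"gripper":0}]'
python3 - <<'E'
from station import r,capture
import numpy as np,cv2
s=r.sense();R=np.array(s['ee_rot']);P=np.array([.5684,-.0171,0]);print(s['tcp_pos'],s['wrist_force'],R.T@(np.array(s['tcp_pos'])-P))
m=R[:2,0];print('theta of tool',np.pi/2-np.arctan2(m[1],m[0])-.0289)
E
```

```text
time_s: 6.18
tcp_pos: [0.5688, 0.0507, 0.0673]
ee_rot: [[0.959, -0.282, -0.003], [-0.282, -0.959, -0.0], [-0.003, 0.001, -1.0]]
wrist_force: [-4.2, 0.9, 1.1]
gripper_width: 0.007
[0.56878161 0.05065802 0.06726111] [-4.24135304  0.91194328  1.07120714] [-0.01894719 -0.06503943 -0.06727726]
theta of tool 1.8277970002597368
```

```bash
python3 -m crank '[{"delta_rot":[0,0,0.1],"linear":[0.0066,-0.0015,0],"gripper":0},{"delta_rot":[0,0,0.1],"linear":[0.0066,-0.0015,0],"gripper":0},{"delta_rot":[0,0,0.1],"linear":[0.0066,-0.0015,0],"gripper":0},{"delta_rot":[0,0,0.1],"linear":[0.0066,-0.0015,0],"gripper":0},{"delta_rot":[0,0,0.1],"linear":[0.0066,-0.0015,0],"gripper":0},{"delta_rot":[0,0,0.1],"linear":[0.0066,-0.0015,0],"gripper":0},{"delta_rot":[0,0,0.1],"linear":[0.0066,-0.0015,0],"gripper":0},{"delta_rot":[0,0,0.1],"linear":[0.0066,-0.0015,0],"gripper":0},{"delta_rot":[0,0,0.1],"linear":[0.0066,-0.0015,0],"gripper":0},{"delta_rot":[0,0,0.1],"linear":[0.0066,-0.0015,0],"gripper":0}]'
python3 - <<'E'
from station import r,capture
import numpy as np,cv2
s=r.sense();R=np.array(s['ee_rot']);P=np.array([.5684,-.0171,0]);print(s['tcp_pos'],s['wrist_force'],R.T@(np.array(s['tcp_pos'])-P))
m=R[:2,0];a=np.arctan2(m[1],m[0]);print('theta of tool',np.pi/2-a-.0289)
cv2.imwrite('pics/wrist3.png',capture('wrist')['img'])
E
```

```text
time_s: 7.42
tcp_pos: [0.6252, 0.0194, 0.0669]
ee_rot: [[0.281, -0.96, -0.004], [-0.96, -0.281, 0.001], [-0.002, 0.003, -1.0]]
wrist_force: [-3.5, 3.0, 1.1]
gripper_width: 0.004
[0.62520496 0.01943958 0.06691404] [-3.5017177   2.99300142  1.09006833] [-0.01923382 -0.06455794 -0.0670952 ]
theta of tool 2.8280241764786704
```

View pics/wrist3.png

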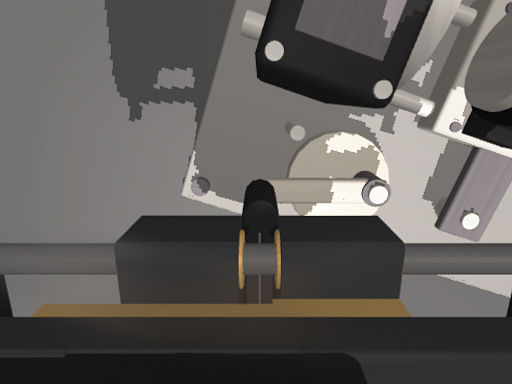

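```bash
python3 -m crank '[{"delta_rot":[0,0,0.1],"linear":[0.0066,-0.0015,0],"gripper":0},{"delta_rot":[0,0,0.1],"linear":[0.0066,-0.0015,0],"gripper":0},{"delta_rot":[0,0,0.1],"linear":[0.0066,-0.0015,0],"gripper":0},{"delta_rot":[0,0,0],"linear":[0,0,0],"gripper":0}]'
python3 - <<'E'
from station import r,capture
import numpy as np,cv2
s=r.sense();R=np.array(s['ee_rot']);P=np.array([.5684,-.0171,0]);print(s['tcp_pos'],s['wrist_force'],R.T@(np.array(s['tcp_pos'])-P))
m=R[:2,0];a=np.arctan2(m[1],m[0]);a=a-2*np.pi if a>0 else a;print('theta of tool',np.pi/2-a-.0289)
cv2.imwrite('pics/wrist4.png',capture('wrist')['img'])
i=capture('top')['img'][120:280,215:345];cv2.imwrite('pics/top4.png',cv2.resize(i,None,fx=3.7,fy=3.7,interpolation=cv2.INTER_CUBIC))
E
```

```text
time_s: 7.98
tcp_pos: [0.6337, 0.0005, 0.0669]
ee_rot: [[-0.011, -1.0, -0.003], [-1.0, 0.011, 0.0], [-0.0, 0.003, -1.0]]
wrist_force: [-3.2, 1.2, 0.0]
gripper_width: 0.002
[6.33687612e-01 4.80875490e-04 6.69139882e-02] [-3.16552512  1.15737128  0.04171716] [-0.01831141 -0.06491785 -0.06707761]
theta of tool 3.1236327102040162
```

View pics/wrist4.png

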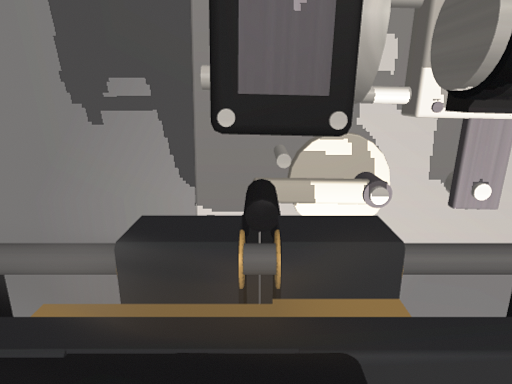

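View pics/top4.png

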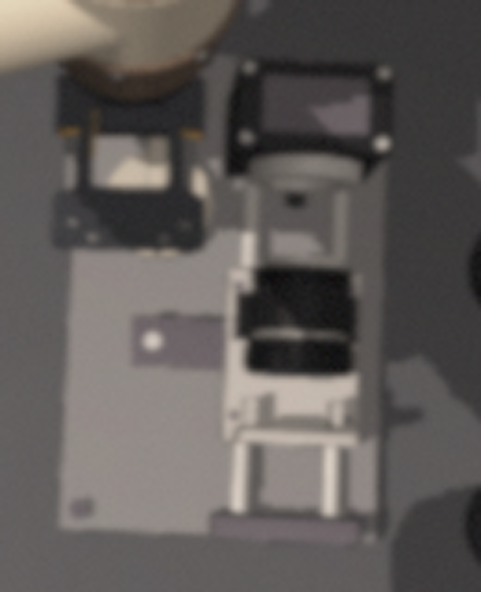

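The wrist view shows the lever (280–370, 190) nearly parallel to the head's edge, with a gap left to the stop pin (283,158). In the top view the carriage is still parked. I'll back off, rise and measure the cam.

```bash
python3 -m crank '[{"delta_rot":[0,0,0],"linear":[-0.01,0,0],"gripper":0},{"delta_rot":[0,0,0],"linear":[-0.02,0,0],"gripper":0},{"delta_rot":[0,0,0],"linear":[0,0,-0.05],"gripper":0},{"delta_rot":[0,0,0],"linear":[0,0,-0.05],"gripper":0},{"delta_rot":[0,0,0],"linear":[-0.03,0.0,-0.03],"gripper":0},{"delta_rot":[0,0,0],"linear":[0,0,0],"gripper":0}]'
python3 - <<'E'
from station import r,capture
import numpy as np,cv2
c=capture('wrist');cv2.imwrite('pics/wrist5.png',c['img']);np.save('w5.npy',c['world_from_camera'])
i=capture('scene')['img'][120:300,150:310];cv2.imwrite('pics/scene5.png',cv2.resize(i,None,fx=3.3,fy=3.3,interpolation=cv2.INTER_CUBIC))
E
```

```text
time_s: 8.82
tcp_pos: [0.638, 0.0634, 0.2017]
ee_rot: [[-0.009, -1.0, 0.009], [-1.0, 0.009, 0.002], [-0.002, -0.009, -1.0]]
wrist_force: [-1.3, -0.3, -0.2]
gripper_width: 0.012
```

View pics/wrist5.png

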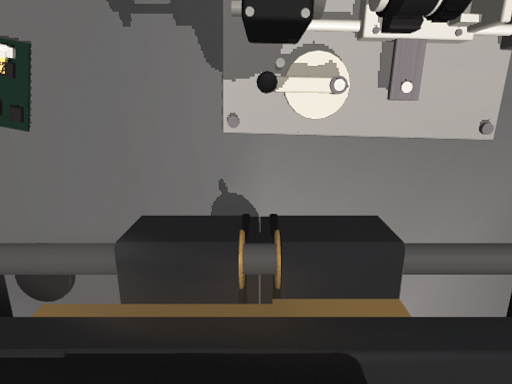

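View pics/scene5.png

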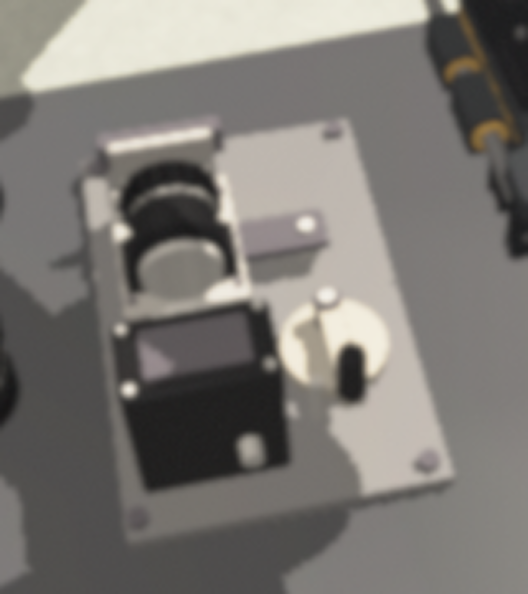

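The wrist view shows the lever from knob top (267,82) to hub top (339,85), lying parallel to the plate's left edge (223,132)–(494,139). The scene view agrees, with the carriage still parked.

```bash
python3 - <<'E'
import numpy as np,cv2
T=np.load('w5.npy');f,cx,cy=331.2087,259.2095,184.2171
def ray(u,v,h):
    d=T[:3,:3]@np.array([(u-cx)/f,(v-cy)/f,1]);o=T[:3,3];return o+d*(h+.002-o[2])/d[2]
k=ray(267,82,.088);h=ray(339.5,85,.053);a=ray(223,132,.012);b=ray(494,139,.012)
# disc centre by contour
i=cv2.imread('pics/wrist5.png');hs=cv2.cvtColor(i,cv2.COLOR_BGR2HSV);print(hs[105,310],hs[60,330],hs[120,270])
m=((hs[...,2]>200)&(np.arange(384)[:,None]>45)&(np.arange(384)[:,None]<125)&(np.arange(512)>275)&(np.arange(512)<355)).astype(np.uint8)
c=max(cv2.findContours(m,0,2)[0],key=cv2.contourArea);(x,y),rad=cv2.minEnclosingCircle(c);print(x,y,rad)
d=ray(x,y,.027)
print(k,h,a,b,d,np.linalg.norm((k-h)[:2]),np.linalg.norm((d-h)[:2]))
ang=lambda v:np.degrees(np.arctan2(v[1],v[0]))
print('lever',ang(k-h),'disc',ang(d-h),'edge',ang(a-b))
p=np.array([.5406,-.0963]);
E
python3 - <<'E'
import cv2
i=cv2.imread('pics/wrist5.png')[30:150,210:370];cv2.imwrite('pics/wrist5z.png',cv2.resize(i,None,fx=5,fy=5,interpolation=cv2.INTER_CUBIC))
E
```

```text
[ 21  21 243] [ 19  32 153] [ 13  13 178]
312.5 83.5 37.07434844970703
[ 0.6319291  -0.01703719  0.09      ] [ 0.5669936  -0.01531548  0.055     ] [0.67711567 0.02985045 0.014     ] [0.39371939 0.0388933  0.014     ] [ 0.58727073 -0.01762606  0.029     ] 0.06495832419365652 0.02040834723585883
lever -1.5187938757993633 disc -6.500833571498987 edge -1.8276218546629788
```

View pics/wrist5z.png

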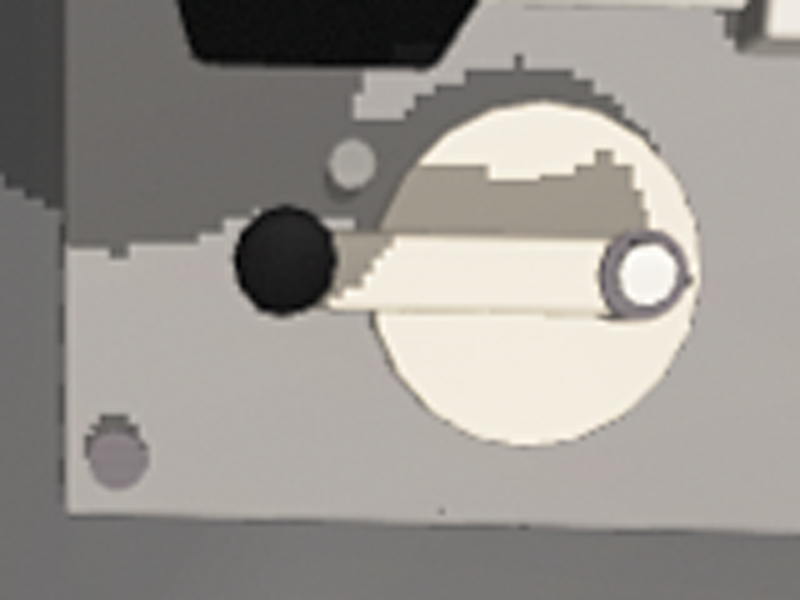

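The lever direction is −1.5° against the bench's −1.66° to −1.83°, so the cam is within about 0.3° of its low point. Next I'll go behind the push plate.

```bash
python3 -m crank '[{"delta_rot":[0,0,0],"linear":[0.0226,0.0318,0],"gripper":0},{"delta_rot":[0,0,0],"linear":[0.0226,0.0318,0],"gripper":0},{"delta_rot":[0,0,0],"linear":[0.0226,0.0318,0],"gripper":0},{"delta_rot":[0,0,0],"linear":[0.0226,0.0318,0],"gripper":0},{"delta_rot":[0,0,0],"linear":[0.0226,0.0318,0],"gripper":0},{"delta_rot":[0,0,0],"linear":[0.0226,0.0318,0],"gripper":0},{"delta_rot":[0,0,0],"linear":[0.0226,0.0318,0],"gripper":0}]'; python3 -m crank '[{"delta_rot":[0,0,-0.155],"linear":[0,0,0],"gripper":0},{"delta_rot":[0,0,-0.155],"linear":[0,0,0],"gripper":0},{"delta_rot":[0,0,-0.155],"linear":[0,0,0],"gripper":0},{"delta_rot":[0,0,-0.155],"linear":[0,0,0],"gripper":0},{"delta_rot":[0,0,-0.155],"linear":[0,0,0],"gripper":0},{"delta_rot":[0,0,-0.155],"linear":[0,0,0],"gripper":0},{"delta_rot":[0,0,-0.155],"linear":[0,0,0],"gripper":0},{"delta_rot":[0,0,-0.155],"linear":[0,0,0],"gripper":0},{"delta_rot":[0,0,-0.155],"linear":[0,0,0],"gripper":0},{"delta_rot":[0,0,-0.155],"linear":[0,0,0],"gripper":0}]'; python3 -m crank '[{"delta_rot":[0,0,0],"linear":[0,0,0],"gripper":0}]';python3 - <<'E'
from station import r,capture
import numpy as np,cv2
s=r.sense();R=np.array(s['ee_rot']);p=np.array([.414,-.0926,.065]);print(R.T@(p-s['tcp_pos']),np.degrees(np.arctan2(R[1,0],R[0,0])),s['joints'])
c=capture('wrist');cv2.imwrite('pics/wrist6.png',c['img'])
E
```

```text
time_s: 9.8
tcp_pos: [0.409, -0.096, 0.1962]
ee_rot: [[-0.013, -1.0, -0.003], [-1.0, 0.013, -0.0], [0.0, 0.003, -1.0]]
wrist_force: [0.0, -0.2, -0.3]
gripper_width: 0.007
time_s: 11.05
tcp_pos: [0.4101, -0.0953, 0.1962]
ee_rot: [[1.0, -0.029, -0.003], [-0.029, -1.0, -0.0], [-0.003, 0.0, -1.0]]
wrist_force: [-0.1, 0.4, 1.1]
gripper_width: 0.008
time_s: 11.18
tcp_pos: [0.4103, -0.0953, 0.1964]
ee_rot: [[0.999, -0.036, -0.002], [-0.036, -0.999, -0.0], [-0.002, 0.0, -1.0]]
wrist_force: [-0.3, -0.1, -0.5]
gripper_width: 0.002
[ 0.00396806 -0.00286126  0.13140584] -2.060975348346751 [ 9.21902496e+00  3.20899977e+00 -2.85035441e+01 -6.10762167e-03
 -5.84275731e+01  7.87232308e+01]
```

View pics/wrist6.png

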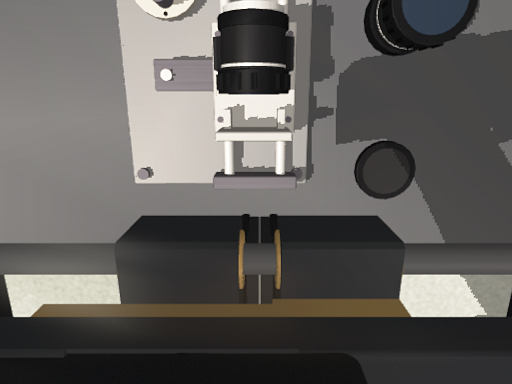

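The wrist view shows the fingers (column 260) behind the push plate (216–292, 135) and clear of the rear block (row 180). I'll descend.

```bash
python3 -m crank '[{"delta_rot":[0,0,0],"linear":[0.004,-0.003,0.03],"gripper":0},{"delta_rot":[0,0,0],"linear":[0,0,0.035],"gripper":0},{"delta_rot":[0,0,0],"linear":[0,0,0.035],"gripper":0},{"delta_rot":[0,0,0],"linear":[0,0,0.03],"gripper":0},{"delta_rot":[0,0,0],"linear":[0,0,0],"gripper":0},{"delta_rot":[0,0,0],"linear":[0.006,0,0],"gripper":0},{"delta_rot":[0,0,0],"linear":[0,0,0],"gripper":0}]';python3 - <<'E'
from station import r,capture
import cv2
cv2.imwrite('pics/wrist7.png',capture('wrist')['img'])
i=capture('top')['img'][120:280,215:345];cv2.imwrite('pics/top7.png',cv2.resize(i,None,fx=3.7,fy=3.7,interpolation=cv2.INTER_CUBIC))
E
```

```text
time_s: 12.1
tcp_pos: [0.4229, -0.0922, 0.0689]
ee_rot: [[0.999, -0.034, 0.004], [-0.034, -0.999, 0.0], [0.004, -0.0, -1.0]]
wrist_force: [-1.0, -1.0, -0.6]
gripper_width: 0.003
```

View pics/wrist7.png

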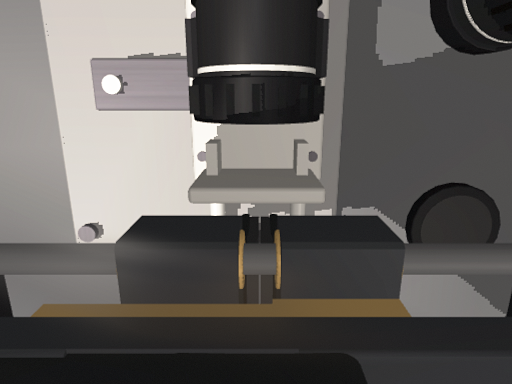

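View pics/top7.png

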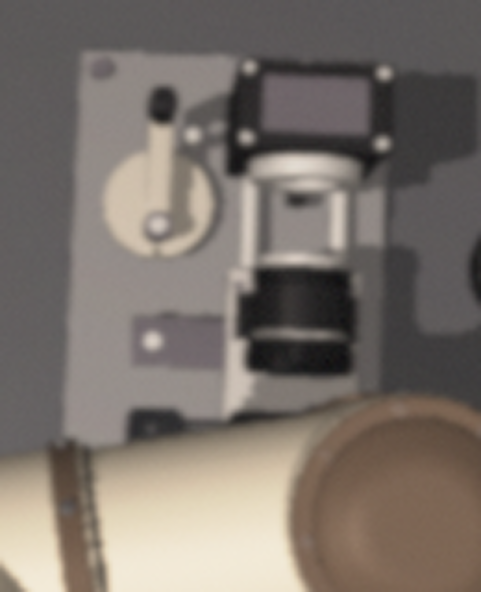

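Contact is centred on the plate and the cam sits at its low point. I'll push gently.

```bash
python3 -m crank '[{"delta_rot":[0,0,0],"linear":[0.004,0,0],"gripper":0},{"delta_rot":[0,0,0],"linear":[0.003,0,0],"gripper":0},{"delta_rot":[0,0,0],"linear":[0.003,0,0],"gripper":0},{"delta_rot":[0,0,0],"linear":[0.003,0,0],"gripper":0},{"delta_rot":[0,0,0],"linear":[0.003,0,0],"gripper":0},{"delta_rot":[0,0,0],"linear":[0.003,0,0],"gripper":0}]'; python3 -m crank '[{"delta_rot":[0,0,0],"linear":[0.003,0,0],"gripper":0},{"delta_rot":[0,0,0],"linear":[0.003,0,0],"gripper":0},{"delta_rot":[0,0,0],"linear":[0.003,0,0],"gripper":0},{"delta_rot":[0,0,0],"linear":[0.003,0,0],"gripper":0},{"delta_rot":[0,0,0],"linear":[0.003,0,0],"gripper":0},{"delta_rot":[0,0,0],"linear":[0.003,0,0],"gripper":0},{"delta_rot":[0,0,0],"linear":[0.003,0,0],"gripper":0},{"delta_rot":[0,0,0],"linear":[0.003,0,0],"gripper":0}]'
```

```text
time_s: 12.95
tcp_pos: [0.4392, -0.0932, 0.0672]
ee_rot: [[0.999, -0.034, -0.002], [-0.034, -0.999, -0.0], [-0.002, 0.0, -1.0]]
wrist_force: [-2.3, 0.5, 1.0]
gripper_width: 0.006
time_s: 13.95
tcp_pos: [0.4642, -0.0939, 0.0675]
ee_rot: [[0.999, -0.034, -0.0], [-0.034, -0.999, -0.0], [-0.0, 0.0, -1.0]]
wrist_force: [-3.1, -1.0, -2.7]
gripper_width: 0.001
```

```bash
python3 -m crank '[{"delta_rot":[0,0,0],"linear":[0.002,0,0],"gripper":0},{"delta_rot":[0,0,0],"linear":[0.002,0,0],"gripper":0},{"delta_rot":[0,0,0],"linear":[0.001,0,0],"gripper":0}]'; python3 -m crank '[{"delta_rot":[0,0,0],"linear":[0.001,0,0],"gripper":0},{"delta_rot":[0,0,0],"linear":[0.001,0,0],"gripper":0}]'; python3 -m crank '[{"delta_rot":[0,0,0],"linear":[0.001,0,0],"gripper":0}]';  python3 - <<'E'
from station import capture
import cv2
cv2.imwrite('pics/wrist8.png',capture('wrist')['img'])
E
```

```text
time_s: 14.32
tcp_pos: [0.4693, -0.094, 0.0676]
ee_rot: [[0.999, -0.034, 0.0], [-0.034, -0.999, 0.0], [0.0, -0.0, -1.0]]
wrist_force: [-3.8, -1.3, -2.0]
gripper_width: 0.002
time_s: 14.58
tcp_pos: [0.4712, -0.094, 0.0676]
ee_rot: [[0.999, -0.034, 0.0], [-0.034, -0.999, 0.0], [0.0, -0.0, -1.0]]
wrist_force: [-2.2, -0.2, -1.9]
gripper_width: 0.008
time_s: 14.7
tcp_pos: [0.4713, -0.0941, 0.0676]
ee_rot: [[0.999, -0.034, -0.002], [-0.034, -0.999, 0.0], [-0.002, 0.0, -1.0]]
wrist_force: [-6.3, 1.3, 3.9]
gripper_width: 0.009
```

View pics/wrist8.png

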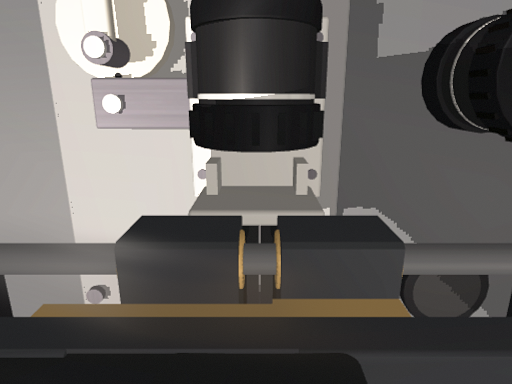

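The roller arm is now right up near the cam, the lens is unchanged in its cradle, and the force is starting to rise. I'll press on until the stop is firm.

```bash
for k in 1; do python3 -m crank '[{"delta_rot":[0,0,0],"linear":[0.001,0,0],"gripper":0}]'; python3 -m crank '[{"delta_rot":[0,0,0],"linear":[0.001,0,0],"gripper":0},{"delta_rot":[0,0,0],"linear":[0,0,0],"gripper":0}]'; done
```

```text
time_s: 14.88
tcp_pos: [0.4713, -0.0941, 0.0676]
ee_rot: [[0.999, -0.034, -0.004], [-0.034, -0.999, 0.0], [-0.004, 0.0, -1.0]]
wrist_force: [-8.6, 2.5, 4.8]
gripper_width: 0.008
time_s: 15.12
tcp_pos: [0.4713, -0.0941, 0.0676]
ee_rot: [[0.999, -0.034, -0.006], [-0.034, -0.999, 0.0], [-0.006, 0.0, -1.0]]
wrist_force: [-8.7, 3.4, 6.3]
gripper_width: 0.005
```

```bash
python3 -m crank '[{"delta_rot":[0,0,0],"linear":[0.002,0,0],"gripper":0},{"delta_rot":[0,0,0],"linear":[0.001,0,0],"gripper":0},{"delta_rot":[0,0,0],"linear":[0,0,0],"gripper":0}]'; python3 -m crank '[{"delta_rot":[0,0,0],"linear":[-0.006,0,0],"gripper":0},{"delta_rot":[0,0,0],"linear":[-0.006,0,0],"gripper":0},{"delta_rot":[0,0,0],"linear":[-0.012,0,0],"gripper":0},{"delta_rot":[0,0,0],"linear":[0,0,-0.04],"gripper":0},{"delta_rot":[0,0,0],"linear":[0,0,-0.05],"gripper":0},{"delta_rot":[0,0,0],"linear":[-0.04,0,-0.04],"gripper":0},{"delta_rot":[0,0,0],"linear":[-0.04,0,-0.0],"gripper":0},{"delta_rot":[0,0,0],"linear":[0,0,0],"gripper":0}]'
python3 - <<'E'
from station import capture
import cv2,numpy as np
c=capture('wrist');cv2.imwrite('pics/wrist9.png',c['img']);np.save('w9.npy',c['world_from_camera'])
I=capture('scene')['img'];cv2.imwrite('pics/scene9f.png',I);i=I[145:295,165:300];cv2.imwrite('pics/scene9.png',cv2.resize(i,None,fx=4,fy=4,interpolation=cv2.INTER_CUBIC))
I=capture('top')['img'];cv2.imwrite('pics/top9f.png',I);i=I[120:280,215:345];cv2.imwrite('pics/top9.png',cv2.resize(i,None,fx=3.7,fy=3.7,interpolation=cv2.INTER_CUBIC))
E
```

```text
time_s: 15.5
tcp_pos: [0.4713, -0.0944, 0.0672]
ee_rot: [[0.999, -0.035, -0.012], [-0.035, -0.999, -0.0], [-0.012, 0.0, -1.0]]
wrist_force: [-14.6, 4.0, 10.0]
gripper_width: 0.001
time_s: 16.5
tcp_pos: [0.3709, -0.0908, 0.1982]
ee_rot: [[0.999, -0.034, 0.003], [-0.034, -0.999, 0.001], [0.003, -0.001, -1.0]]
wrist_force: [0.5, -0.4, -0.1]
gripper_width: 0.008
```

View pics/wrist9.png

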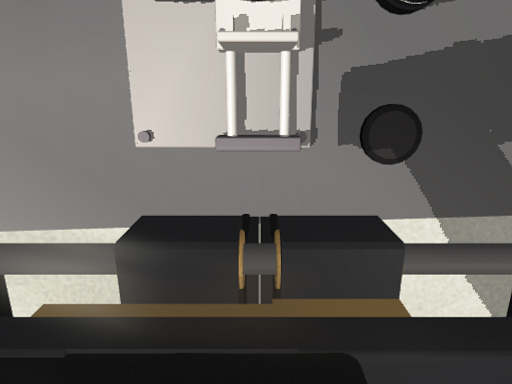

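View pics/scene9.png

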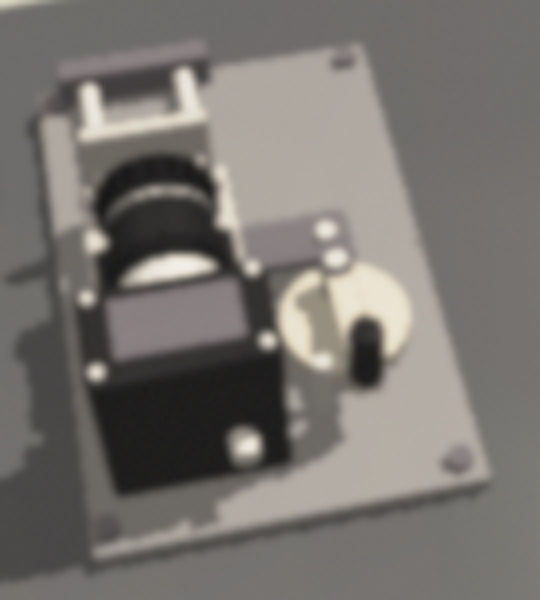

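View pics/top9f.png

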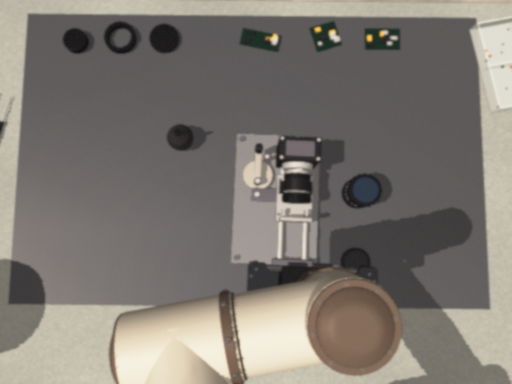

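View pics/top9.png

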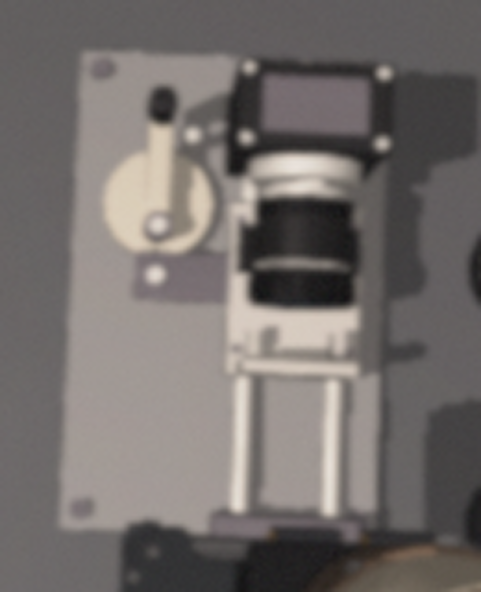

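Everything looks in place: the blower is at (180,137), the spare lens at (362,190) and the cap at its old spot. I'll put numbers on the travel next.

Run:
```python
from h import *
import cv2
A=cv2.imread('pics/top0.png');B=cv2.imread('pics/top9f.png');C=cv2.imread('pics/scene0.png');D=cv2.imread('pics/scene9f.png')
def screw(I,box,pick=-1):
    x0,y0,x1,y1=box;g=I[y0:y1,x0:x1].astype(float).sum(2);g=cv2.resize(g,None,fx=4,fy=4,interpolation=cv2.INTER_CUBIC)
    m=np.clip(g-0.7*g.max(),0,None);ys,xs=np.mgrid[:g.shape[0],:g.shape[1]];return ((xs*m).sum()/m.sum()+.5)/4-.5+x0,((ys*m).sum()/m.sum()+.5)/4-.5+y0
a=screw(A,(252,208,261,216));b=screw(B,(253,190,261,198));print(a,b,'roller top travel mm',1e3*np.linalg.norm((ray('top',b,.043)-ray('top',a,.043))))
# column-averaged gradient shift for rods->plate rear edge
def edge(I,r0,r1):
    p=I[r0:r1,285:305].astype(float).sum(2);p=p.mean(1);p=np.interp(np.arange(r0,r1-1,.1),np.arange(r0,r1),p);return p
from scipy.optimize import minimize_scalar
pa=A[205:245,283:308].astype(float).sum(2).mean(1)
fb=B[:,283:308].astype(float).sum(2).mean(1)
f=lambda s:np.abs(np.interp(np.arange(228,243)-s,np.arange(384),fb)-A[228:243,283:308].astype(float).sum(2).mean(1)).sum()
ss=np.arange(14,22,.05);s=ss[np.argmin([f(x) for x in ss])];print('plate shift px',s,'mm at h83:',1e3*np.linalg.norm(ray('top',(290,239),.085)-ray('top',(290,239-s),.085)))
for k,I in(('blower',(A,B,165,120,215,155)),('spare',(A,B,340,168,388,212)),):
    X,Y,x0,y0,x1,y1=I;print(k,cv2.phaseCorrelate(X[y0:y1,x0:x1].sum(2).astype(np.float32),Y[y0:y1,x0:x1].sum(2).astype(np.float32)))
print('cap scene',cv2.phaseCorrelate(C[165:200,115:158].sum(2).astype(np.float32),D[165:200,115:158].sum(2).astype(np.float32)))
```

```text
(np.float64(255.73415480594622), np.float64(211.63280732496074)) (np.float64(256.48789497339493), np.float64(193.75970321224145)) roller top travel mm 37.947513737984956
plate shift px 19.250000000000075 mm at h83: 38.41225681208016
blower ((-0.06629671559053207, 0.04723409290426517), 1.091044201321072)
spare ((0.0794425526495317, 0.4012241021133711), 0.9922681468504446)
cap scene ((0.47531967479677917, -0.15517915949090266), 0.7241160257363025)
```

```bash
python3 -c "
from station import r,workorder
print(workorder.finish_job(), r.sense()['time_s'])"
```

```text
the job is handed in; nothing more can be done
the job is handed in; nothing more can be done
```

The lens is up at the test head. With the carriage parked, I pushed the cam lever round to the low point first, then pushed the carriage home by its push plate. I then withdrew the arm clear of everything and handed the job in at about 16.5 s.

- **Cam:** the lever measured within about 0.3° of straight forward before the slide push. Afterwards the lever looked unchanged in the top picture; I did not measure it again.
- **Carriage:** it stopped hard at about 15 N. Travel measured 37.9 mm at the roller and 38.4 mm at the push plate, against a nominal 38 mm.
- **Lens:** I never touched it. It rode along in its cradle and looked unmoved on the carriage.
- **Bystanders:** in the pictures, the blower shows no shift beyond 0.1 pixel. The spare lens (top view) and the cap (scene view) came out about 0.4 to 0.5 pixel off. I put this down to the arm's shadow over that area, as the arm was never near either of them.

The bench-pose fit was not perfect: its points disagreed by up to 5 mm between the two fixed cameras. The wrist pictures and the contact forces confirmed the alignment where it mattered.

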